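# Cover the transformer can and hold the amplifier's access flap at the set angle

## Robot

A 6-joint arm with a two-finger parallel gripper is mounted at the origin on the work surface. World frame = base frame: x ahead of the robot, y to its left, z up, the work surface at z = 0. Lengths are in m, angles in rad, forces in N, time in s.
With the tool pointing down it reaches from about 0.325 to 0.85 m from the base axis. Payload 15.5 kg.
Tool frame: the origin (TCP) lies midway between the tips of the shut fingers; the grasp point (between the pads) lies robot.hold_point_z behind it (robot.hold_point_z is the distance from the TCP to the grasp point, in m); z points along the fingers, y is the direction in which the jaws open and shut (so a half turn about z gives the same grasp; the last joint's range is limited). The gripper opens to 91 mm and grips with 3 to 60 N. Pads are 32 mm wide; open, the fingers measure 118 mm over their backs; the gripper's body (76 mm by 178 mm) begins 60 mm behind the grasp point.
Start: joints at [1.181, 0.494, 1.345, -0, 1.302, -0.096], TCP at [0.181, 0.598, 0.187] pointing down, gripper open.
Joint ranges: [-2.91, 2.91], [-0.82, 2.16], [0.22, 2.67], [-1.22, 4.37], [0.12, 2.79], [-3.08, 3.08]. Speed limits (rad/s): [1.89, 1.89, 2.57, 3.01, 3.01, 3.01].

## Interface

Orientations are given as a unit quaternion [x, y, z, w].
In Python, from plant import robot gives the robot as it stands. Calls block until the motion is done:
- robot.movep(position, orientation): joint-space move of the TCP to a pose.
- robot.move_l(position, orientation=None, feed=0.15, stop_force=None): straight line of the TCP; orientation=None keeps the orientation; feed is the mean speed in m/s. With stop_force (N) it stops when the force on the tool has changed by that much, and returns True; else False.
- robot.goto_joints(angles): joint-space move.
- robot.release() and robot.clamp(newtons=None): open the fingers fully, or close them until they stop; newtons is the grip in N (None keeps the last).
- robot.dwell(seconds).
- robot.ik(position, orientation): joint angles nearest the present ones, or None.
- robot.get_state(): the state.
- robot.snapshot(name): name is "side" or "top"; returns the picture (420x560x3 uint8, red, green, blue); there is no depth.
- robot.camera_info(name): a dict with "fx", "fy", "cx", "cy" (pixels), "pose" (4x4, takes a point from camera to world coordinates). Camera axes: x right, y down, z forward; pixel columns grow to the right and rows downward; lengths in m; the calibration is good to about 2 mm. A picture is of the moment at which its call begins. camera_info takes no time and is no camera call.
A pose or a line that the arm cannot do raises robot.IKError and nothing moves.
- robot.job_done(): hands the job in, once; it reports no verdict.
The state is a dict: "t": time; "qpos": joint angles; "qd": joint speeds; "joint_efforts": joint torques, N m; "tool_pos": TCP position; "eef_rot": TCP orientation; "wrist_force": force on the tool from outside, world axes, zero at the start; "wrist_torque": the same for the moment, N m; "opening": opening from 0.0 (shut) to 1.0 (fully open).
Only numpy, scipy, OpenCV 4.12 (cv2) and the standard library are available. Lean on these libraries where they do the work, as an engineer would, in place of code of your own. Each camera call takes 0.05 s, during which the arm holds its last target. There are 200 camera calls.

## Task

I need to look under the access flap of the open amplifier. First make the transformer safe: set the large loose steel cover onto the open round can on the amplifier's deck, lowering it (not dropping it) until it sits fully seated and level, and let go of it. Then swing the flap up by its bar handle to the angle shown by the set pointer on the scale beside it and keep holding it there: finish with the handle still in the gripper, as the flap falls shut by itself; leave the pointer and the other things on the bench where they are.

Things in the scene. Friction and masses are not known exactly. Their poses are not given: they have to be found in the camera images.
- can_rim (a point): Centre of the mouth, at rim height, of the open round steel can fixed on the amplifier's deck: outside 116 mm, inside 106 mm across, standing 42 mm above the deck, rim 132 mm above the table; windings inside end 14 mm below the rim. The amplifier is a fixed grey case, 320 (x) by 400 (y) by 90 mm. Axes are the amplifier's: z up, x to its rear, away from the robot, y to its left.
- cover_knob (a point): Large loose steel cover, 0.22 kg, knob up on the table left of the amplifier. Point on the axis of its upright 22 mm round knob (35 mm tall), at the height to grip: 24 mm above the flange (126 mm wide, 5 thick), 37 above the cover's foot. Under the flange a tapered spigot, 99 mm wide (foot 82), 8 deep, enters the can. Seated, the point is 29 mm above can_rim. z: the cover's axis, up.
- flap_hinge (a point): Midpoint of the flap's hinge line, on the amplifier's right side, 92 mm above the table; fixed. The hinge line runs along its x, y points along the shut flap to its free edge, z up (the same axes as can_rim). It is 285 mm from the can's axis along -y, at the same x.
- flap_bar (a point): Centre of the flap's bar handle: round steel bar 10 mm thick, 120 mm long, parallel to the hinge line (x), a post at each end, 42 mm above the flap's top. In the flap's frame 135 mm from the hinge line along y, 44 mm along z; axes turn with the flap. The bar may turn between the fingers. Flap: grey aluminium plate 210 (x) by 165 by 4 mm, 0.5 kg; some 3 N at the bar lifts it.
- flap_edge (a point): Corner of the flap: rear end of its free edge, 166 mm from the hinge line and 105 mm to the rear of the hinge's midpoint; axes turn with the flap, y points from the hinge line to the free edge.
- flap (a joint): Angle of the flap, rad: 0 is shut (level), growing as the free edge swings up (a positive turn about the x axis of flap_hinge, that is from y towards z), up to 1.3. It falls shut when let go.
- pointer_tip (a point): Pin (10 mm thick) at the tip of the set pointer, a thin dark arm in front of a white quarter-circle scale at the rear end of the flap. It turns about the hinge line, 134 mm to the rear of flap_hinge; the tip is 172 mm from the line. y points along the arm to the tip: the flap is at the mark when its plate, seen along the hinge, lies along the arm. Stiff; not to be touched.
- pointer (a joint): Angle of the pointer, rad, counted exactly as that of the flap: the wanted value of flap. Between 0.45 and 0.85.
- small_cover_mid (a point): Not for this can: a smaller steel lid, 80 mm in diameter with a 16 mm knob, 25 mm high in all; this point is at half height. Leave alone. It may lie in either of the two places left of the amplifier.
- dial_mid (a point): Loose aluminium dial knob, 36 mm in diameter, 18 mm high, lying on the amplifier's deck in front of the flap; point at its centre. Leave alone.
- screwdriver_grip (a point): Screwdriver, 160 mm long, lying on the amplifier's deck in front of the can; middle of its handle. Leave alone.
- capacitor_center (a point): Black capacitor can, 40 mm in diameter, 55 mm high, standing right of the amplifier; its centre. Leave alone.
Not all that is in view belongs to the job. Leave any red look-alike of the part that bears cover_knob alone.

How it is judged:
By the outcome, as a careful person would: the job done as asked, in the order asked, and still so for the second after the job is handed in, while the arm keeps its last pose, push and grip.
It also fails if it takes over 54 s, if anything falls off the work surface, if the arm or the gripper's body presses on something with over 40 N, if the wrist force passes 120 N, or if a joint passes its speed limit or range.

## Working session

There is one attempt and no reset: what is moved stays moved. The work goes in short steps, each a Python script; the robot and the scene stay as the last script left them, time stands still between calls to the robot, and variables do not carry over. Pictures are saved under pics/ and viewed, about 8 in all and at most 12, crops included, and the job is handed in when it is done.

```bash
ls; mkdir -p pics; python3 - <<'E'
from plant import robot
import cv2,numpy as np
np.set_printoptions(precision=4,suppress=True)
for n in("side","top"):
    cv2.imwrite(f"pics/{n}0.png",robot.snapshot(n)[:,:,::-1]); print(robot.camera_info(n))
print(robot.get_state(),robot.hold_point_z)
E
```

```text
pics
{'fx': 470.3540281205816, 'fy': 470.3540281205816, 'cx': 279.0606229285244, 'cy': 213.86383861918713, 'pose': array([[ 0.8594, -0.2947,  0.4179,  0.0394],
       [-0.5111, -0.4683,  0.7208, -0.7362],
       [-0.0167, -0.833 , -0.553 ,  0.7179],
       [ 0.    ,  0.    ,  0.    ,  1.    ]])}
{'fx': 506.9018938560908, 'fy': 506.9018938560908, 'cx': 279.59361316454965, 'cy': 209.05811169074562, 'pose': array([[-0.0142, -0.9831,  0.1824,  0.2625],
       [-0.9998,  0.0164,  0.0106,  0.0232],
       [-0.0134, -0.1823, -0.9832,  1.4269],
       [ 0.    ,  0.    ,  0.    ,  1.    ]])}
{'t': 0.1, 'qpos': array([ 1.1815,  0.4941,  1.3461, -0.    ,  1.3025, -0.0955]), 'qd': array([ 0.0005, -0.0012, -0.0026, -0.0002, -0.0005,  0.0018]), 'joint_efforts': array([  0.0013, -88.0237, -38.2545,   0.0709,   0.0483,   0.0001]), 'tool_pos': array([0.1809, 0.5979, 0.186 ]), 'eef_rot': array([ 0.1464,  0.9892, -0.0005, -0.0001]), 'wrist_force': array([ 0.9325, -0.3143, -0.2677]), 'wrist_torque': array([-0.0151,  0.0097, -0.0712]), 'opening': 0.9995002440263673} 0.0188
```

View pics/side0.png

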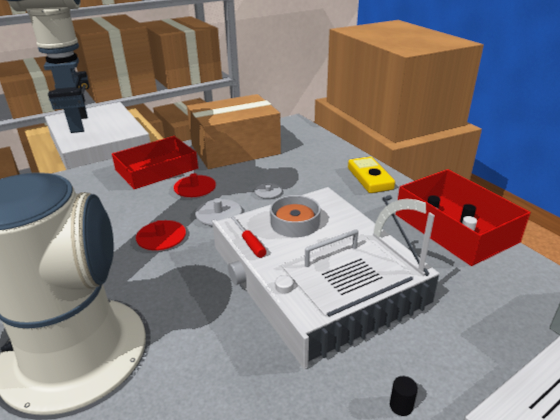

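View pics/top0.png

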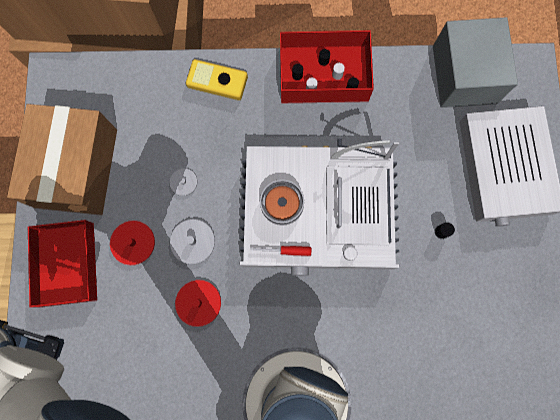

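The grey candidates are the large cover at top (192,240) / side (218,210) and the small lid at top (183,181) / side (268,190). The red look-alikes are at top (132,242) and (198,302). The large grey one fits: grey, and 126 mm wide. The can is at top (282,202) / side (296,213). I'll confirm this in enlarged crops.

```bash
python3 - <<'E'
import cv2
for n,(x,y,w,h) in {"side":(185,165,265,195),"top":(160,125,250,165)}.items():
    im=cv2.imread(f"pics/{n}0.png")[y:y+h,x:x+w]
    im=cv2.resize(im,None,fx=3,fy=3,interpolation=cv2.INTER_CUBIC)
    for k in range(0,w,25): cv2.putText(im,str(x+k),(3*k,10),0,.35,(0,0,255),1); cv2.line(im,(3*k,12),(3*k,18),(0,0,255),1)
    for k in range(0,h,25): cv2.putText(im,str(y+k),(0,3*k+4),0,.35,(255,0,0),1)
    cv2.imwrite(f"pics/{n}0c.png",im)
E
```

```text
(no output)
```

View pics/side0c.png

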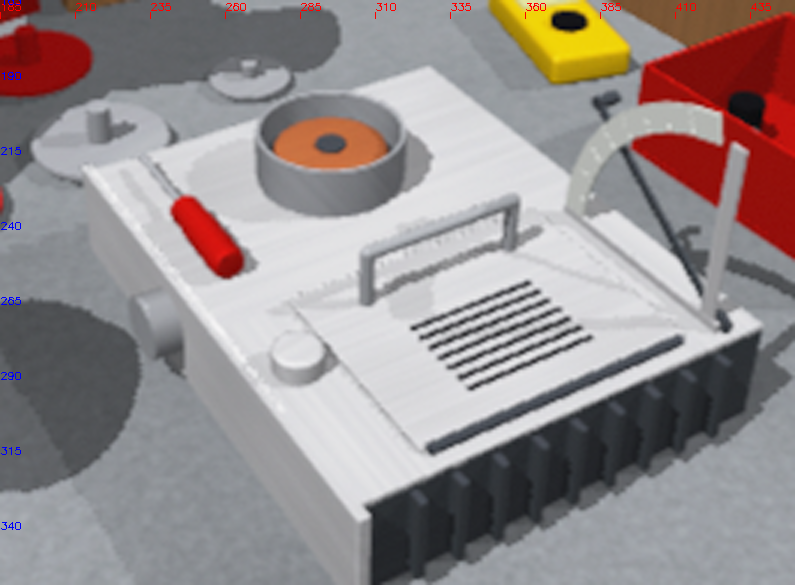

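View pics/top0c.png

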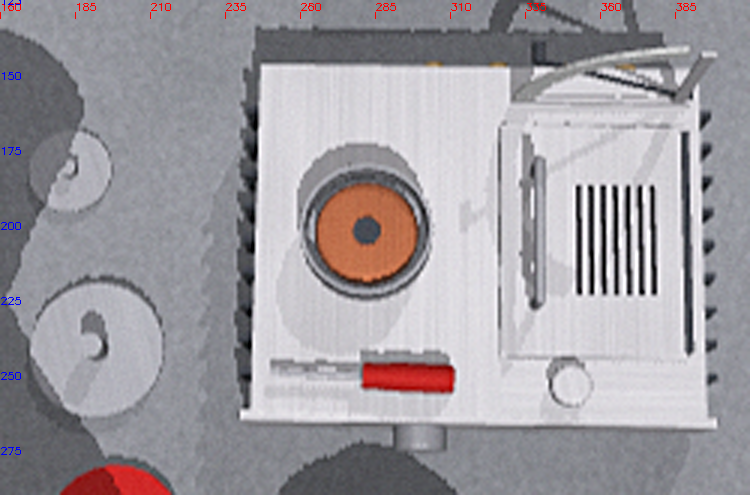

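The crops confirm it. The large grey cover, flange about 45 px wide, is at top (192,241.7); the small lid is about 27 px wide at (183,181). The pointer tip is at side (387,198) and its pivot at (426,273). The bar ends are at side (307,250) and (356,231), and top (340,178) and (339,226). Next I'll triangulate and overlay the model.

```bash
cat > h.py <<'E'
from plant import robot
import cv2,numpy as np
from scipy.spatial.transform import Rotation as R
np.set_printoptions(precision=4,suppress=True)
C={n:robot.camera_info(n) for n in("side","top")}
def P(n):
    c=C[n]; K=np.array([[c["fx"],0,c["cx"]],[0,c["fy"],c["cy"]],[0,0,1]])
    return K@np.linalg.inv(c["pose"])[:3]
def proj(n,X):
    X=np.atleast_2d(X); p=np.c_[X,np.ones(len(X))]@P(n).T
    return p[:,:2]/p[:,2:]
def tri(s,t):
    X=cv2.triangulatePoints(P("side"),P("top"),np.array(s,float).reshape(2,1),np.array(t,float).reshape(2,1)).ravel(); X=X[:3]/X[3]
    return X,np.r_[proj("side",X)[0]-s,proj("top",X)[0]-t]
def circ(c,r): a=np.linspace(0,2*np.pi,60); return np.c_[c[0]+r*np.cos(a),c[1]+r*np.sin(a),0*a+c[2]]
def crop(im,n,x,y,w,h,name,curves=(),f=3):
    im=cv2.resize(np.ascontiguousarray(im[y:y+h,x:x+w]),None,fx=f,fy=f,interpolation=cv2.INTER_CUBIC)
    for c in curves:
        q=((proj(n,c)-[x,y]+.5)*f-.5).round().astype(int); cv2.polylines(im,[q.reshape(-1,1,2)],False,(0,200,0),1)
    cv2.imwrite(name,im); return im
E
python3 - <<'E'
from h import *
S={"canrim":((295.5,210),(282,202.3)),"barF":((307,249.7),(338.7,226.3)),"barR":((355.7,231.3),(340,178.3)),
"knobtop":((217.7,200.3),(192.2,240)),"flange":((219.2,211),(192.2,241.7)),
"tip":((387,198.3),(339.3,141)),"piv":((426.3,273),(387.7,157.3))}
for k,(s,t) in S.items(): X,e=tri(s,t); print(k,X,e)
E
```

```text
canrim [0.5241 0.0296 0.1259] [-1.2138  0.254   0.3894 -0.8561]
barF [ 0.4578 -0.1159  0.1337] [-1.8879  0.3941  0.5453 -1.18  ]
barR [ 0.5811 -0.122   0.1368] [-0.0363  0.0088  0.0124 -0.0229]
knobtop [0.4365 0.2782 0.0508] [-0.3323  0.0576  0.0913 -0.2711]
flange [0.4382 0.2848 0.0117] [-1.0138  0.1724  0.2771 -0.8217]
tip [ 0.6652 -0.1174  0.1886] [ 0.392  -0.1042 -0.1529  0.2522]
piv [ 0.6512 -0.2606  0.0904] [-1.3901  0.3746  0.5035 -0.7822]
```

```bash
cat >> h.py <<'E'
def amp(p):
    x,y,th,a=p; o=np.array([x,y,0]); M=R.from_euler("z",th).as_matrix()
    f=lambda v:o+M@np.array(v)
    hz=.092
    return {"canrim":f([0,0,.132]),"barF":f([-.06,-.15,hz+.044]),"barR":f([.06,-.15,hz+.044]),"hinge":f([0,-.285,hz]),
     "piv":f([.134,-.285,hz]),"tip":f([.134,-.285+.172*np.cos(a),hz+.172*np.sin(a)]),
     "c1":f([-.105,-.285,hz]),"c2":f([-.105,-.119,hz]),"c3":f([.105,-.119,hz]),"c4":f([.105,-.285,hz])}
E
python3 - <<'E'
from h import *
from scipy.optimize import least_squares
S={"canrim":((295.5,210),(282,202.3)),"barF":((307,249.7),(338.7,226.3)),"barR":((355.7,231.3),(340,178.3)),"tip":((387,198.3),(339.3,141)),"piv":((426.3,273),(387.7,157.3))}
def res(p): 
    A=amp(p); return np.concatenate([np.r_[proj("side",A[k])[0]-s,proj("top",A[k])[0]-t] for k,(s,t) in S.items()])
r=least_squares(res,[.524,.03,-.03,.6],loss="soft_l1"); print(r.x); print(res(r.x).reshape(-1,4))
A=amp(r.x); kn=np.array([.4375,.2815,0])
cv=[circ(A["canrim"],.058),circ(A["canrim"],.053),np.array([A["barF"],A["barR"]]),np.array([A["piv"],A["tip"]]),np.array([A[k] for k in("c1","c2","c3","c4","c1")]),circ(kn+[0,0,.013],.063),circ(kn+[0,0,.048],.011)]
a=crop(cv2.imread("pics/side0.png"),"side",185,165,265,125,"pics/a.png",cv)
b=crop(cv2.imread("pics/top0.png"),"top",160,125,250,140,"pics/b.png",cv)
m=np.zeros((795,795,3),np.uint8); m[:375]=a; m[375:,:750]=b; cv2.imwrite("pics/ov1.png",cv2.resize(m,(600,600),interpolation=cv2.INTER_AREA))
E
```

```text
[ 0.5259  0.0295 -0.0319  0.6377]
[[-0.5233 -2.198   0.3937 -2.0012]
 [ 0.2106 -0.3568  1.5949 -2.5944]
 [ 0.0322  0.4156  0.1086  0.0562]
 [-1.6346 -0.2418  1.8255  3.3082]
 [-1.7983 -0.405   0.2831 -0.7604]]
```

View pics/ov1.png

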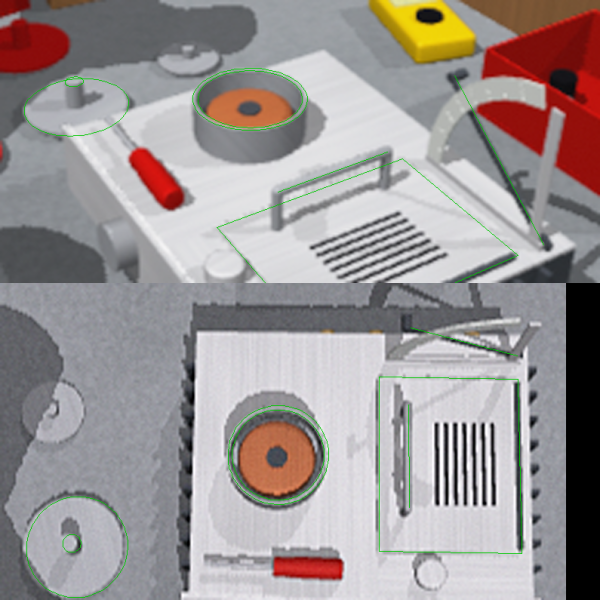

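```bash
cat >> h.py <<'E'
PSI=np.pi-.033
Q=(R.from_euler("z",PSI)*R.from_quat([1,0,0,0])).as_quat()
H=robot.hold_point_z
def at(x,y,z): return np.array([x,y,z-H])   # TCP for a grasp point, tool down
def st(m=""): s=robot.get_state(); print(m,"t",round(s["t"],2),"tcp",s["tool_pos"],"F",s["wrist_force"],"T",s["wrist_torque"],"op",round(s["opening"],3))
E
python3 - <<'E'
from h import *
from scipy.optimize import least_squares
f=lambda z,s,t:least_squares(lambda p:np.r_[proj("side",[*p,z])[0]-s,proj("top",[*p,z])[0]-t],[.5,.0])
for z,s,t in((.132,(295.5,210),(282,202.3)),(.136,(331.35,240.5),(339.35,202.3)),(.048,(217.7,200.3),(192.2,240)),(.013,(219.2,211),(192.2,241.7))):
    r=f(z,s,t); print(r.x,r.fun)
k=(.4375,.2815)
robot.movep(at(*k,.13),Q); st("above")
robot.move_l(at(*k,.037),feed=.1,stop_force=12); st("down")
robot.clamp(30); st("grip")
robot.move_l(at(*k,.25),feed=.15); st("up")
for n in("side","top"): cv2.imwrite(f"pics/{n}1.png",robot.snapshot(n)[:,:,::-1])
a=crop(cv2.imread("pics/side1.png"),"side",150,100,200,150,"pics/a.png",f=2)
b=crop(cv2.imread("pics/top1.png"),"top",130,140,200,150,"pics/b.png",f=2)
cv2.imwrite("pics/lift.png",np.hstack([a,b]))
E
```

```text
[0.5225 0.027 ] [-1.1801 -1.2714  1.3726 -0.7527]
[ 0.5187 -0.1193] [-0.5455 -0.0922  0.4559 -0.5498]
[0.4372 0.2795] [-0.2134  0.6422 -0.209  -0.3891]
[0.4381 0.2841] [-0.9614 -0.0982  0.4451 -0.8665]
above t 1.63 tcp [0.4375 0.2822 0.1114] F [-0.3292  0.0715  0.6173] T [0.0317 0.0124 0.0227] op 1.0
down t 2.72 tcp [0.4378 0.2817 0.0187] F [0.4065 0.2652 0.1326] T [ 0.0211 -0.011   0.0217] op 1.0
grip t 3.83 tcp [0.4376 0.2816 0.0182] F [ 1.6456  0.4542 -0.2148] T [ 0.2416 -0.0651  0.0078] op 0.21
up t 5.4 tcp [0.4371 0.2813 0.2305] F [-0.4914 -0.0113 -2.2262] T [-0.0028 -0.0618  0.0603] op 0.208
```

View pics/lift.png

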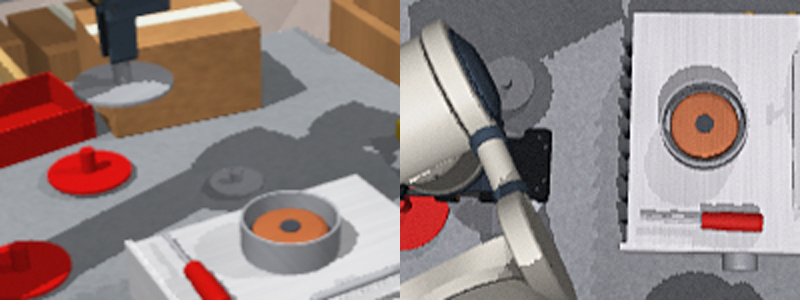

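The cover is lifted and hangs level: flange centre at side ≈(211.5,142.5), with 2.2 N on the wrist, which matches its weight. The small lid is still at side (267,190). Next I'll refine the can centre from the orange winding and check the cover's position in the gripper.

```bash
python3 - <<'E'
from h import *
from scipy.optimize import least_squares
for n in("side","top"):
    im=cv2.imread(f"pics/{n}1.png"); hsv=cv2.cvtColor(im,cv2.COLOR_BGR2HSV)
    m=cv2.inRange(hsv,(5,90,90),(18,255,255)); 
    u,v=map(int,proj(n,[.523,.029,.118])[0]); mm=0*m; mm[v-20:v+20,u-28:u+28]=m[v-20:v+20,u-28:u+28]
    c=cv2.convexHull(np.argwhere(mm)[:,::-1].astype(np.int32)); e=cv2.fitEllipse(c); print(n,e, cv2.boundingRect(c))
    r=least_squares(lambda p:proj(n,[*p,.118])[0]-e[0],[.5,0]); print("at z.118:",r.x)
print("pred flange side",proj("side",[.4371,.2813,.2493-.0265]))
E
```

```text
side ((294.5447692871094, 212.54100036621094), (17.301143646240234, 37.553932189941406), 90.15814971923828) (276, 204, 38, 17)
at z.118: [0.5259 0.0313]
top ((281.5817565917969, 201.95004272460938), (32.51780319213867, 33.7320671081543), 88.86363220214844) (265, 186, 34, 33)
at z.118: [0.5243 0.0318]
pred flange side [[210.9197 141.1947]]
```

```bash
python3 - <<'E'
from h import *
c=(.5238,.0305)
robot.move_l(at(*c,.25),feed=.2); robot.move_l(at(*c,.176),feed=.1); st("pre")
print(robot.move_l(at(*c,.157),feed=.02,stop_force=6)); st("down")
robot.dwell(.2); st("settle")
for n in("side","top"): cv2.imwrite(f"pics/{n}2.png",robot.snapshot(n)[:,:,::-1])
crop(cv2.imread("pics/side2.png"),"side",230,150,150,110,"pics/p2.png",f=5)
E
```

```text
pre t 7.87 tcp [0.5242 0.0306 0.1577] F [ 0.4417 -0.6536 -2.465 ] T [ 0.0085 -0.0031 -0.0173] op 0.209
True
down t 8.59 tcp [0.5237 0.0305 0.142 ] F [-0.3295 -0.3767  7.2256] T [-0.0239  0.1562  0.0026] op 0.211
settle t 8.79 tcp [0.5237 0.0305 0.142 ] F [-0.1913  1.2398  6.9448] T [ 0.0062  0.1526 -0.0237] op 0.21
```

View pics/p2.png

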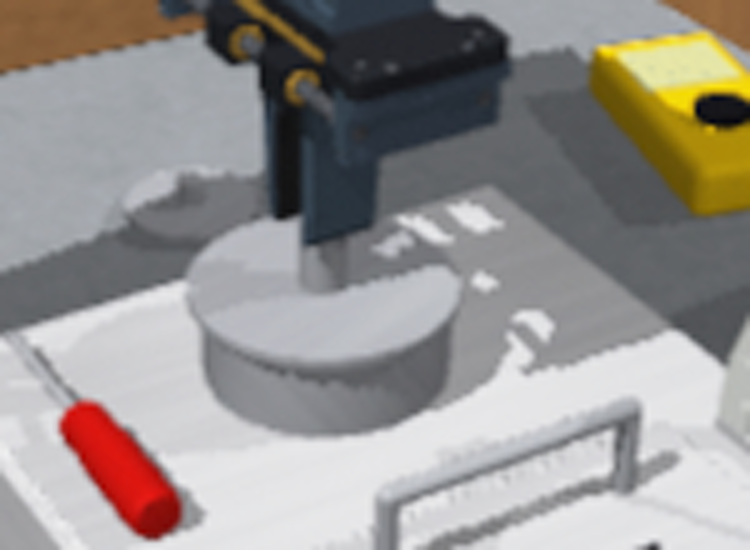

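The flange sits flush on the can, at crop px (325,300). The grip height is 0.1608, against the 0.161 expected. I'll release it, then go to the bar.

```bash
python3 - <<'E'
from h import *
robot.release(); st("rel")
robot.move_l(at(.5237,.0305,.26),feed=.2)
b=(.5188,-.1194)
robot.move_l(at(*b,.26),feed=.25); st("above bar")
im=robot.snapshot("side")[:,:,::-1]; cv2.imwrite("pics/side3.png",im)
A=np.array([.5238,.0305,0])
crop(im,"side",230,150,200,150,"pics/p3.png",[circ(A+[0,0,.137],.063),circ(A+[0,0,.172],.011)],f=4)
E
```

```text
rel t 10.05 tcp [0.5232 0.0305 0.1417] F [-0.6386  1.0475  0.5499] T [ 0.0276 -0.0006  0.0157] op 1.0
above bar t 11.45 tcp [ 0.5184 -0.1185  0.2405] F [0.3099 0.3199 0.1921] T [ 0.0344  0.0287 -0.0022] op 1.0
```

View pics/p3.png

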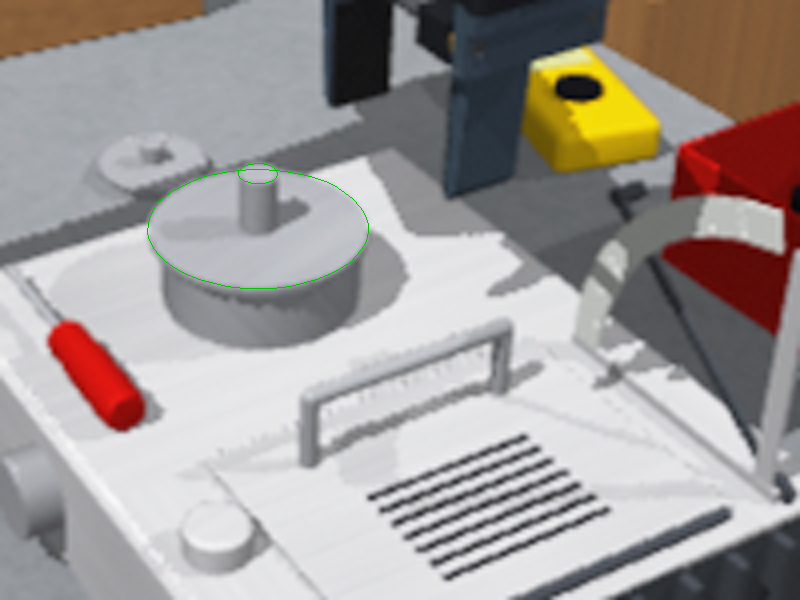

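The cover is seated and level; the overlay matches its flange and knob exactly. Now I'll take the pointer angle from the arm's line in both views.

```bash
python3 - <<'E'
from h import *
from scipy.optimize import least_squares
POSE=(.5238,.0305,-.033)
M=R.from_euler("z",POSE[2]).as_matrix()
def pt(dx,a,t): return np.array([POSE[0],POSE[1],0])+M@np.array([.134+dx,-.285+t*np.cos(a),.092+t*np.sin(a)])
pts={}
for n,src in(("side",("side0","side3")),("top",("top0",))):
  for s in src:
    g=255-cv2.imread(f"pics/{s}.png",0).astype(float); L=[]
    for t in np.linspace(.03,.15,40):
        p=proj(n,pt(0,.63,t))[0]; d=proj(n,pt(0,.63,t+.005))[0]-p; d/=np.linalg.norm(d); nn=np.array([-d[1],d[0]])
        k=np.arange(-6,6.01,.25); q=(p+k[:,None]*nn).astype(np.float32)
        v=cv2.remap(g.astype(np.float32),q[None,:,0],q[None,:,1],cv2.INTER_LINEAR)[0]
        v=np.clip(v-max(np.median(v)+25,150),0,None)
        if v.sum()>40: 
            o=(v*k).sum()/v.sum(); L.append([t,o,*(p+o*nn)])
    L=np.array(L); print(s,len(L),"offsets",L[:,1].round(1)); pts.setdefault(n,[]).append(L[:,2:])
def res(p,only=None):
    o=[]
    for n in pts:
        if only and n!=only: continue
        a,b=proj(n,pt(*p,.03))[0],proj(n,pt(*p,.17))[0]; d=(b-a)/np.linalg.norm(b-a)
        o.append((np.vstack(pts[n])-a)@np.array([-d[1],d[0]]))
    return np.concatenate(o)
r=least_squares(res,[0,.63],loss="soft_l1",f_scale=.5); print("both dx,a",r.x,np.abs(r.fun).mean())
for dx in(-.012,-.006,0):
  for n in pts: r=least_squares(lambda a:res([dx,a[0]],n),[.63],loss="soft_l1",f_scale=.5); print(dx,n,r.x,np.abs(r.fun).mean())
E
```

```text
side0 29 offsets [ 0.8  1.1  2.   1.3  0.3  0.1  0.3  0.4  0.4  0.3  0.3  0.2  0.2  0.1
  0.2  0.2  0.1  0.2  0.1  0.1 -0.  -0.  -0.   0.8  2.1  2.8  3.5  2.7
  2.9]
side3 12 offsets [ 0.8  1.   1.9 -0.   0.1 -0.1 -0.1 -0.2  0.3  2.7  3.4  4.9]
top0 39 offsets [0.5 0.6 0.8 0.9 0.7 0.6 0.2 0.4 0.7 0.5 0.4 0.2 0.5 0.5 0.4 0.3 0.1 0.6
 0.5 0.4 0.2 0.1 0.6 0.4 0.3 0.1 0.3 0.6 0.5 0.3 2.2 5.6 5.2 4.9 4.7 4.3
 4.2 3.7 1.9]
both dx,a [0.0016 0.629 ] 0.9256273497422285
-0.012 side [0.8205] 1.5452488823661032
-0.012 top [0.8987] 1.3154933958104813
-0.006 side [0.7376] 1.1953954494731307
-0.006 top [0.8178] 1.0537364985488666
0 side [0.6471] 0.8897378071109672
0 top [0.6921] 0.9511400108532195
```

```bash
cat > ptr.py <<'E'
from h import *
from scipy.optimize import least_squares
M=R.from_euler("z",-.033).as_matrix()
def pt(dx,dy,a,t,dz=0): return np.array([.5238,.0305,0])+M@np.array([.134+dx,-.285+dy+t*np.cos(a),.092+dz+t*np.sin(a)])
pts={}
for n,s in(("side","side0"),("top","top0")):
    g=255-cv2.imread(f"pics/{s}.png",0).astype(np.float32); L=[]
    for t in np.linspace(.03,.15,80):
        p=proj(n,pt(0,0,.63,t))[0]; d=proj(n,pt(0,0,.63,t+.005))[0]-p; d/=np.linalg.norm(d)
        k=np.arange(-2.5,3.01,.25); q=(p+k[:,None]*[-d[1],d[0]]).astype(np.float32)
        v=cv2.remap(g,q[None,:,0],q[None,:,1],cv2.INTER_LINEAR)[0]; w=np.clip(v-(v.max()+v.min())/2,0,None)
        if v.max()>165 and v.max()-v.min()>30:
            o=(w*k).sum()/w.sum()
            if abs(o-.3)<.75: L.append(p+o*np.array([-d[1],d[0]]))
    pts[n]=np.array(L)
def res(p):
    o=[]
    for n in pts:
        a,b=proj(n,pt(*p[:3],.03))[0],proj(n,pt(*p[:3],.17))[0]; d=(b-a)/np.linalg.norm(b-a)
        o.append((pts[n]-a)@np.array([-d[1],d[0]]))
    return o
E
python3 - <<'E'
from ptr import *
print({n:(len(v),v[0],v[-1]) for n,v in pts.items()})
for dy in(-.003,0,.003):
    r=least_squares(lambda p:np.concatenate(res([p[0],dy,p[1]])),[0,.63],loss="soft_l1",f_scale=.5)
    print(dy,r.x,[np.abs(e).mean().round(2) for e in res([r.x[0],dy,r.x[1]])])
    for n in pts: print("  tip",n,proj(n,pt(r.x[0],dy,r.x[1],.172))[0], "piv",proj(n,pt(r.x[0],dy,r.x[1],0))[0])
a=crop(cv2.imread("pics/side0.png"),"side",370,185,75,100,"pics/a.png",f=6)
b=crop(cv2.imread("pics/top0.png"),"top",325,125,75,100,"pics/b.png",f=6)
m=np.hstack([a,b[:, :340]])
for i in range(0,75,10): cv2.putText(m,str(370+i),(6*i,8),0,.3,(0,0,255)); 
for i in range(0,56,10): cv2.putText(m,str(325+i),(450+6*i,8),0,.3,(0,0,255))
for i in range(5,100,10): cv2.putText(m,str(185+i),(0,6*i),0,.3,(255,0,0)); cv2.putText(m,str(125+i),(450,6*i),0,.3,(255,0,0))
cv2.imwrite("pics/ptr.png",m)
E
```

```text
{'side': (58, array([416.9636, 258.8783]), array([392.2035, 213.9069])), 'top': (61, array([380.0955, 154.887 ]), array([355.2921, 148.5852]))}
-0.003 [0.0016 0.5976] [np.float64(0.11), np.float64(0.15)]
  tip side [384.2821 200.0312] piv [424.9777 273.3636]
  tip top [340.1945 145.237 ] piv [388.8102 156.8455]
0 [0.0022 0.6058] [np.float64(0.11), np.float64(0.16)]
  tip side [383.8898 199.0125] piv [424.1378 272.4162]
  tip top [339.3765 144.8611] piv [387.7004 156.622 ]
0.003 [0.0028 0.6142] [np.float64(0.13), np.float64(0.17)]
  tip side [383.51   197.9959] piv [423.3079 271.471 ]
  tip top [338.5647 144.4782] piv [386.5907 156.3929]
```

View pics/ptr.png

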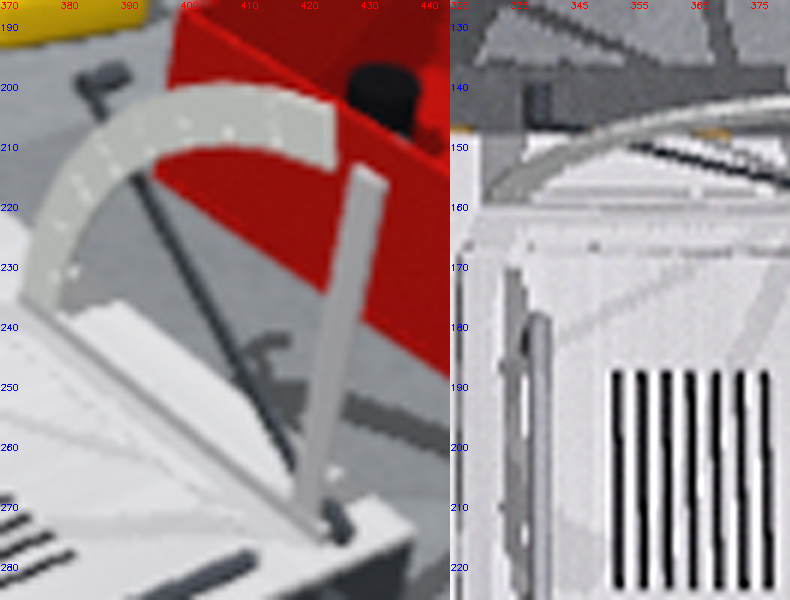

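The arm's line fit gives 0.606 rad, with mean residuals of 0.11–0.16 px. The pin at side (384–391,199) triangulates to 0.598 and the length checks out, so the target is 0.604. Next I'll grasp the bar and swing the flap.

```bash
cat >> h.py <<'E'
Mh=R.from_euler("z",-.033).as_matrix(); HG=np.array([.5238,.0305,0])+Mh@np.array([0,-.285,.092])
def bar(a): c,s=np.cos(a),np.sin(a); return HG+Mh@np.array([0,.135*c-.044*s,.135*s+.044*c])-[0,0,H]
E
python3 - <<'E'
from h import *
print(bar(0))
print(robot.move_l(bar(0),feed=.1,stop_force=12)); st("at bar")
robot.clamp(25); st("grip")
for a in(.06,.16,.28,.40,.52,.604):
    robot.move_l(bar(a),feed=.07); st(a)
robot.dwell(.3); st("hold")
for n in("side","top"): cv2.imwrite(f"pics/{n}4.png",robot.snapshot(n)[:,:,::-1])
a=crop(cv2.imread("pics/side4.png"),"side",230,130,220,170,"pics/a.png",f=3)
cv2.imwrite("pics/s4.png",a)
E
```

```text
[ 0.5189 -0.1194  0.1172]
False
at bar t 12.89 tcp [ 0.5192 -0.1195  0.1177] F [-0.2779  0.5587  0.1133] T [-0.0159 -0.0072 -0.    ] op 1.0
grip t 14.26 tcp [ 0.5188 -0.1194  0.1172] F [-0.5284 -0.739  -0.7909] T [ 0.0128  0.0127 -0.0131] op 0.003
0.06 t 14.53 tcp [ 0.5192 -0.1226  0.1258] F [-0.1159  0.6722 -0.402 ] T [ 0.0422  0.0116 -0.023 ] op 0.003
0.16 t 14.88 tcp [ 0.5189 -0.1285  0.1386] F [0.1241 0.3073 0.1862] T [-0.0019 -0.0306 -0.0102] op 0.005
0.28 t 15.28 tcp [ 0.5185 -0.1372  0.1532] F [ 0.1374  1.1757 -0.473 ] T [0.0421 0.0143 0.0527] op 0.003
0.4 t 15.67 tcp [ 0.5181 -0.1475  0.1666] F [-0.0631  0.3634  0.0486] T [ 0.0374 -0.0274  0.0229] op 0.005
0.52 t 16.06 tcp [ 0.5177 -0.1595  0.1788] F [-0.511  -0.8204  0.3665] T [-0.0091  0.0379 -0.0226] op 0.004
0.604 t 16.38 tcp [ 0.5174 -0.1687  0.1864] F [-0.2281  0.3239 -0.2509] T [ 0.065   0.0526 -0.0455] op 0.004
hold t 16.68 tcp [ 0.5172 -0.1681  0.186 ] F [0.8614 0.6623 0.2346] T [ 0.0125  0.0257 -0.0526] op 0.006
```

View pics/s4.png

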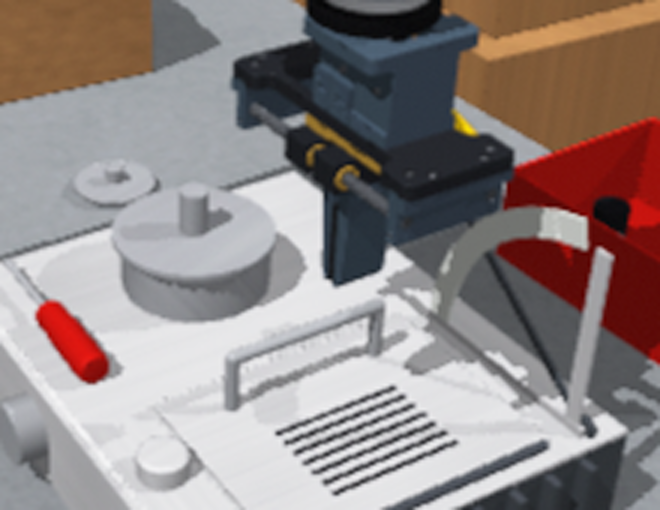

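The grip missed: opening is 0.003, the flap is still shut, and the bar is unchanged at side (308,249)–(357,231). I'll find out where the fingertips really are.

```bash
python3 - <<'E'
from h import *
print("tcp side",proj("side",[.5172,-.1681,.186])[0],"top",proj("top",[.5172,-.1681,.186])[0])
print("bar mid",proj("side",[.5188,-.1194,.136])[0],proj("top",[.5188,-.1194,.136])[0])
robot.release(); st("open")
robot.move_l(bar(0)+[0,0,.06],feed=.2)
robot.move_l(bar(0),feed=.1,stop_force=12); st("at")
robot.dwell(.2)
ims=[robot.snapshot(n)[:,:,::-1] for n in("side","top")]
a=crop(ims[0],"side",280,170,130,130,"pics/a.png",f=3); b=crop(ims[1],"top",280,130,130,130,"pics/b.png",f=3)
cv2.imwrite("pics/g5.png",np.hstack([a,b]))
E
```

```text
tcp side [346.3106 232.7169] top [361.4829 198.0875]
bar mid [330.8635 240.4196] [339.8422 201.7197]
open t 18.17 tcp [ 0.5172 -0.1682  0.1861] F [0.1525 1.0444 0.0854] T [0.036  0.0006 0.0131] op 0.999
at t 19.32 tcp [ 0.5192 -0.1197  0.1176] F [-0.3075 -0.7212  0.1738] T [ 0.0151 -0.0457  0.0096] op 0.993
```

View pics/g5.png

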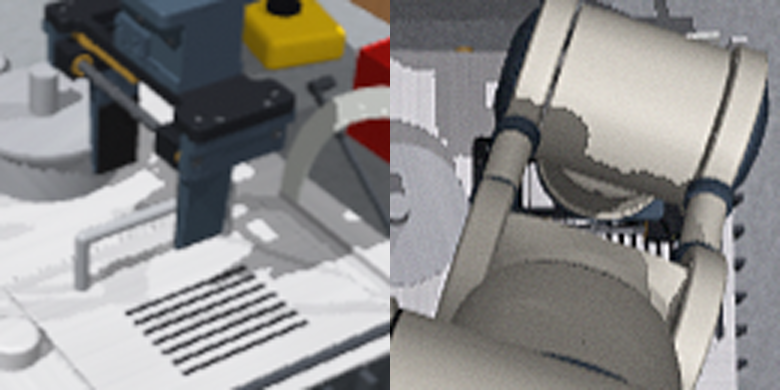

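The open fingertips are at side (345,253) and (318,227). Their midpoint lies at the bar's own height, so the real tips are about 17 mm higher than the reported TCP implies. The knob in the seating picture also showed about 17 mm below the fingers, which agrees. I'll lower 16 mm further, with a force stop, and check the opening before lifting.

```bash
sed -i 's/-\[0,0,H\]$/-[0,0,H+.016]/' h.py; python3 - <<'E'
from h import *
print(robot.move_l(bar(0),feed=.05,stop_force=8)); st("at bar")
robot.clamp(25); st("grip")
if robot.get_state()["opening"]>.04:
    for a in(.06,.16,.28,.40,.52,.604):
        robot.move_l(bar(a),feed=.07); st(a)
    robot.dwell(.3); st("hold")
ims=[robot.snapshot(n)[:,:,::-1] for n in("side","top")]
for n,i in zip(("side","top"),ims): cv2.imwrite(f"pics/{n}6.png",i)
def fl(a): # flap top-surface outline, hinge axis z+2mm
    return np.array([HG+Mh@np.array([x,y*np.cos(a)-.002*np.sin(a),y*np.sin(a)+.002*np.cos(a)]) for x,y in((-.105,0),(-.105,.166),(.105,.166),(.105,0))])
a=crop(ims[0],"side",270,150,170,160,"pics/a.png",[fl(.604)],f=4); b=crop(ims[1],"top",310,120,100,160,"pics/b.png",[fl(.604)],f=4)
m=np.hstack([a,b]); cv2.imwrite("pics/g6.png",cv2.resize(m,None,fx=.74,fy=.74,interpolation=cv2.INTER_AREA))
E
```

```text
False
at bar t 20.08 tcp [ 0.5186 -0.1193  0.1008] F [-0.664  -0.484  -0.3336] T [ 0.0279 -0.0335 -0.0249] op 0.998
grip t 21.3 tcp [ 0.5188 -0.1192  0.1012] F [0.4841 1.3313 0.2784] T [ 0.4295 -0.0887  0.029 ] op 0.1
0.06 t 21.57 tcp [ 0.5187 -0.1221  0.1093] F [ 2.1753  4.605  -1.6958] T [ 0.9381 -0.2842  0.0194] op 0.097
0.16 t 21.93 tcp [ 0.5186 -0.1277  0.1222] F [ 2.1023  6.7485 -0.2222] T [ 1.3839 -0.2841  0.0464] op 0.106
0.28 t 22.32 tcp [ 0.5183 -0.136   0.1369] F [ 2.0291 10.7644  1.5289] T [ 2.0401 -0.3121  0.0844] op 0.102
0.4 t 22.71 tcp [ 0.518  -0.1459  0.1506] F [ 2.1353 14.1629  7.5848] T [ 2.7927 -0.1604  0.0367] op 0.098
0.52 t 23.1 tcp [ 0.5177 -0.1574  0.1631] F [-0.2314 18.6441 14.9635] T [ 3.5817 -0.0118  0.0388] op 0.101
0.604 t 23.42 tcp [ 0.5175 -0.1667  0.171 ] F [-1.2754 18.348  19.3851] T [3.5459 0.2737 0.0394] op 0.105
hold t 23.72 tcp [ 0.5175 -0.1664  0.1708] F [-2.4783 17.9437 18.9728] T [3.4512 0.2835 0.0631] op 0.103
```

View pics/g6.png

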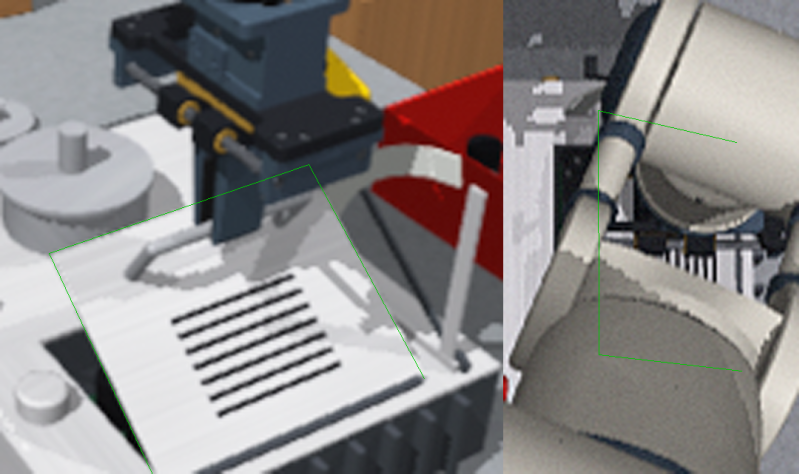

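The bar is gripped (opening 0.10) and the flap is up, with its outline matching the overlay at px (50,255)–(150,470). The push of about 26 N is almost purely radial, so I'll relieve it by moving slightly outward. I'll then measure the flap angle numerically by registering the slot pattern from the shut picture to the present one. All 12 pictures are used.

```bash
cat > ang.py <<'E'
from h import *
X,Y=np.meshgrid(np.linspace(-.07,.07,140),np.linspace(.0,.10,100))
def samp(im,a,dy=0,dz=0,n="side"):
    p=np.c_[X.ravel(),(Y*np.cos(a)-.002*np.sin(a)).ravel()+dy,(Y*np.sin(a)+.002*np.cos(a)).ravel()+dz]@Mh.T+HG
    q=proj(n,p).astype(np.float32).reshape(*X.shape,2)
    return cv2.remap(im,q[...,0],q[...,1],cv2.INTER_LINEAR)
def angle(im,dy=0,dz=0,rows=slice(None)):
    ref=samp(cv2.imread("pics/side0.png",0).astype(np.float32),0,dy,dz); im=cv2.cvtColor(im,cv2.COLOR_BGR2GRAY).astype(np.float32)
    A=np.arange(.5,.72,.002); S=[np.corrcoef(ref[rows].ravel(),samp(im,a,dy,dz)[rows].ravel())[0,1] for a in A]
    i=int(np.argmax(S)); c=np.polyfit(A[max(i-3,0):i+4],S[max(i-3,0):i+4],2); return -c[1]/2/c[0],S[i]
E
python3 - <<'E'
from ang import *
im=cv2.imread("pics/side6.png")
ref=samp(cv2.imread("pics/side0.png",0).astype(np.float32),0); print("slot rows (y mm)",[int(i) for i in np.where(ref[:,70]<100)[0]])
for dy in(-.003,0,.003):
    for dz in(-.002,.002): print(dy,dz,angle(im,dy,dz))
for k in range(3):
    s=robot.get_state(); F=s["wrist_force"]; u=np.array([0,.606,.795]); fr=F@u; print("radial",fr)
    if abs(fr)<6: break
    robot.move_l(s["tool_pos"]+u*np.clip(fr*.00006,-.0015,.0015)+[0,F[1]*0,0],feed=.02); st("rel")
robot.dwell(.2); st("now")
im=robot.snapshot("side")[:,:,::-1].copy(); cv2.imwrite("pics/side7.png",im); print(angle(im))
E
```

```text
slot rows (y mm) [0, 1, 29, 30, 51, 52, 62, 63, 64, 73, 84, 85]
-0.003 -0.002 (np.float64(0.4931641285380705), np.float64(0.9194279137585348))
-0.003 0.002 (np.float64(0.5528794643627368), np.float64(0.9481204372884948))
0 -0.002 (np.float64(0.5499084680353451), np.float64(0.9474425278332914))
0 0.002 (np.float64(0.6029446841719934), np.float64(0.9457193746763339))
0.003 -0.002 (np.float64(0.600160555095579), np.float64(0.9509441958468176))
0.003 0.002 (np.float64(0.6508546694979426), np.float64(0.8806577815098456))
radial 26.200907294696634
rel t 24.13 tcp [ 0.5174 -0.1665  0.1711] F [  3.8353  -6.8716 -12.5343] T [-1.1746 -0.6401  0.0324] op 0.101
radial -14.128978513420478
rel t 24.39 tcp [ 0.5174 -0.1661  0.1706] F [-0.5962  9.4042  7.6261] T [ 2.0297 -0.0095  0.0603] op 0.104
radial 11.761653234000288
rel t 24.64 tcp [ 0.5174 -0.166   0.1707] F [ 2.5244 -2.5393 -8.9923] T [-0.6398 -0.4869  0.0382] op 0.104
now t 24.84 tcp [ 0.5174 -0.1661  0.1708] F [  2.5362  -5.8663 -11.3497] T [-0.7478 -0.645   0.0472] op 0.105
(np.float64(0.5751029982289808), np.float64(0.9549879558625167))
```

```bash
cat >> ang.py <<'E'
def joint(im):
    D=np.arange(-.003,.0031,.0005); r=[angle(im,d) for d in D]; c=np.polyfit(D,[x[1] for x in r],2); d=-c[1]/2/c[0]
    return d,angle(im,d),r[6]
E
python3 - <<'E'
from ang import *
print(joint(cv2.imread("pics/side6.png"))); d,a,b=joint(cv2.imread("pics/side7.png")); print(d,a,b)
est=(a[0]+b[0]+.587)/3; da=np.clip(.603-est,-.04,.04); print("est",est,"da",da)
s=robot.get_state(); u=np.array([0,.606,.795]); t=np.array([0,-.795,.606])
robot.move_l(s["tool_pos"]+t*.142*da+u*(-.0004),feed=.02); robot.dwell(.3); st("moved")
im=robot.snapshot("side")[:,:,::-1].copy(); cv2.imwrite("pics/side8.png",im); print(joint(im))
E
```

```text
(np.float64(-0.00019692931692983094), (np.float64(0.5737942841449509), np.float64(0.9535426105897886)), (np.float64(0.5766606643140667), np.float64(0.9537666207195016)))
-6.392671610689526e-05 (np.float64(0.5739886090428933), np.float64(0.9549263576609688)) (np.float64(0.5751029982289808), np.float64(0.9549879558625167))
est 0.578697202423958 da 0.024302797576042034
moved t 25.52 tcp [ 0.5173 -0.1687  0.1727] F [0.1142 5.8426 1.3204] T [ 1.1144 -0.1358  0.042 ] op 0.105
(np.float64(-0.0003151767213023467), (np.float64(0.5873049846423276), np.float64(0.9513149765066182)), (np.float64(0.5927165788392484), np.float64(0.951585258447417)))
```

```bash
python3 - <<'E'
from ang import *
s=robot.get_state(); t=np.array([0,-.795,.606])
robot.move_l(s["tool_pos"]+t*.142*.007,feed=.02); robot.dwell(.5); st("final")
im=robot.snapshot("side")[:,:,::-1].copy(); cv2.imwrite("pics/side9.png",im); print(joint(im))
# unchanged checks vs first/seated pictures: cover/can, screwdriver, pointer-tip regions
for nm,ref,(x,y,w,h) in(("cover","side3",(262,188,62,45)),("driver","side0",(235,222,32,32)),("ptr","side3",(380,190,18,30))):
    print(nm,cv2.phaseCorrelate(np.float64(cv2.imread(f"pics/{ref}.png",0)[y:y+h,x:x+w]),np.float64(cv2.cvtColor(im,7-1)[y:y+h,x:x+w])))
robot.job_done()
E
```

```text
final t 26.32 tcp [ 0.5173 -0.1694  0.1733] F [ 1.271   3.1891 -0.1444] T [ 0.9189 -0.0878 -0.0358] op 0.101
(np.float64(-0.0003590231537173937), (np.float64(0.5897121669258218), np.float64(0.95127559627782)), (np.float64(0.5958823976613218), np.float64(0.9516499206757935)))
cover ((-0.017879478556011463, 0.6325402090653114), 0.8027091710756132)
driver ((-0.0033691259427186537, -0.025086145306428165), 0.9957700547134067)
ptr ((-0.0882633543545186, 1.0438007959242999), 0.30859535226430035)
the job is handed in; nothing more can be done
```

The large grey cover is seated on the can and released. The flap is held up at the pointer's angle with the bar still in the gripper. I handed the job in at about 26 s.

**Cover:** I lowered it until the arm felt about 7 N of contact. The grip height then read 0.1608 m against the 0.161 m expected. After release, the expected outline of a level, seated cover matched the picture.

**Flap:**
- **Pointer:** it measures about 0.60 rad: 0.606 from the line of its arm, and 0.598 from its tip.
- **Flap angle:** picture matching gives 0.590–0.596 rad. The gripper's movement suggests about 0.615 rad, so I set the flap between the two. The true angle is uncertain by about 0.015–0.02 rad.
- **Grip:** at hand-in the gripper opening was 0.10, which shows the bar is in the jaws. The wrist force was only about 3 N.

**What went wrong or disagreed:**
- **First grasp missed:** the jaws closed just above the bar, because the fingertips sit about 17 mm higher than the reported tool position implies. I lowered 16 mm more and the second grasp held. The cover's knob was gripped correspondingly high, but held firmly.
- **Force while swinging:** it rose to about 26 N along the flap's radius, and I eased it off.
- **Last position check:** between pictures the screwdriver showed no movement (0.03 px). The cover region showed a 0.6 px shift. The pointer comparison was unreliable because of low match quality (0.31) and changed shadows. I don't think either moved: no contact with the cover showed in the wrist force after its release, and the gripper worked about 130 mm from the pointer. I had no pictures left to look again.
- **Not re-checked:** I did not re-measure the dial, capacitor or small lid at the end; I planned no contact with any of them.

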